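Roll a belt drum into its roller stand and bring the grub-screw hole on top

ROBOT

A 6-joint arm with a two-finger parallel gripper is mounted at the origin on a cart in front of the work surface, level with it; the furniture and walls round the work are solid. World frame = base frame: x ahead of the robot, y to its left, z up, the work surface at z = 0. Lengths are in m, angles in degrees, forces in N, time in s.
With the tool pointing down it reaches from about 0.4 to 0.825 m from the base axis. Payload 7 kg.
Tool frame: the origin (TCP) lies on the centre line of the jaws, within the pads' length; the fingertips stand 22 mm ahead of it and the grasp point (between the pads) lies 3 mm ahead of it; z points along the fingers, y is the line along which they close (so a half turn about z gives the same grasp; the last joint's range is limited). The gripper opens to 88 mm and grips with 3 to 60 N. Pads are 19 mm wide; open, the fingers measure 130 mm over their backs; the gripper's body (78 mm by 193 mm) begins 47 mm behind the grasp point.
Start: joints at [82.626, 20.546, 0.682, 0, -70.136, -16.507], TCP at [0.273, 0.617, 0.249] pointing down, gripper open.
Joint ranges: [-176.03, 176.03], [-82.01, 121.73], [-58.28, 71.71], [-173.87, 95.51], [-174.79, -0.11], [-173.66, 173.66]. Speed limits (degrees/s): [136.94, 136.94, 172.46, 180, 180, 180].

INTERFACE

Orientations are given as [roll, pitch, yaw] about the fixed x, y, z axes, in that order (R = Rz(yaw) Ry(pitch) Rx(roll)).
In Python, from plant import get_state, cams, r gives the robot as it stands.
- The arm moves only by the tool apply_moves, never from a script. Its argument "targets" is a list of rows, each an object with "dp": the shift along the world's x, y, z in m, a list of three; "yaw": the turn about the world's z in degrees. In form: [{"dp": [x, y, z], "yaw": yaw}, ...]. A call has 1 to 20 rows; each row is the pose to reach, as a shift and turn from the pose commanded when the call began; what a row does not reach only later rows make up. A row lasts 1/12 s, in which the tool goes at most 41.7 mm and 7.16 degrees, less where a joint would pass 70% of its speed; a pose out of reach is approached as far as the arm can. A call with a gripper value outside its range is refused whole. "grip" is the gripper command: -1 is fully open, 1 is shut, values between are in proportion, set as the call begins (left out, the last holds). The fingers move at their own pace and stop on an object; "squeeze" is the grip in N (left out, the last holds). Time passes only in rows, so rows that repeat a pose let the fingers close. It gives the time, the measured TCP pose, the force, the opening and the grip force at its end, in the units of the state.
- get_state(): the state, without advancing time (a new reading comes with each control period).
- cams.capture(name): name is "side" or "top"; returns a dict with "image" (384x512x3 uint8, red, green, blue), "range_z" (384x512 float32, m along the optical axis (not along the pixel's ray), 0 where there is no reading), "fx", "fy", "cx", "cy" (pixels), "R" (3x3) and "t" (3): a world point X has camera coordinates R X + t. Camera axes: x right, y down, z forward; pixel columns grow to the right and rows downward; lengths in m; the calibration is good to about 2 mm. A picture is of the moment at which its call begins.
- r.close_job(): hands the job in; it is judged then, once.
The state is a dict: "time_s": time; "joints": joint angles; "qd": joint speeds; "joint_torque": joint torques, N m; "tcp_pos": TCP position; "eef_rot": TCP orientation; "contact_force": force on the tool from outside, world axes, zero at the start; "moment": the same for the moment, N m; "gripper_width": finger opening in m; "gripper_force": force on a finger pad.
Only numpy, scipy, OpenCV 4.12 (cv2) and the standard library are available. Lean on these libraries where they do the work, as an engineer would, in place of code of your own. Each camera call takes 0.05 s, during which the arm holds its last target. There are 200 camera calls.

TASK

Roll the grey belt drum along the rails of its stand, over the sloping lead-in tongues, until it drops between the four small black wheels; then stroke it round there until the small grub-screw hole near one end of the drum faces straight up, ready for the hex key, and leave it lying still. The drum is too wide to grip: move it only by light fingertip pressure on its top, never lift it or shove it from behind low down, never press harder than 20 N (its rubber cover marks), and leave the black cap, the clamp knob and the gear beside the stand where they lie.

Things in the scene. Friction and masses are not known exactly. Their poses are not given: they have to be found in the camera images.
- drum: Grey rubber-covered belt drum lying on its side: cover 84 mm diameter, 120 mm long, a 34 mm hub standing 8 mm out of each end; about 0.6 kg. Origin at its centre, own x along its axis. At the start it lies on the stand's rails, own z up and the hole at the bottom. Cover gives only some 0.5 mm at 10 N: height readings alone do not tell the pressure.
- stand: Low stand fixed to the bench: two 20 mm wide aluminium rails along own y, 90 mm between centres, tops 23 mm above the bench, from own y = -105 to +135 mm, with 45 mm high steel end stops. Origin on the bench midway between the rails; own +y is the way to roll. Drum centre is 65 mm above the bench on the rails, 71 mm when over the tongues' crest.
- nest (a point): Where the drum's centre lies when it is in the nest: midway between the two wheel axles, 66.5 mm above the bench, at stand own (0, +60, 66.5) mm. The drum is then 1.5 mm clear of the rails.
- cap: Black ribbed cap, 42 mm across, 14 mm high, on the bench beside the stand; bystander. Origin under its centre.
- knob: Black clamp knob with stem, 35 mm across, 33 mm high, on the bench beside the stand; bystander. Origin under its centre.
- gear: Orange printed spur gear, 41 mm across, 14 mm high, lying beyond the stand's far end; bystander. Origin under its centre.
- hole (a point): Mouth of the grub-screw hole in the drum's cover: 12 mm black hole in a 17 mm bright steel ring, flush, 42 mm along the drum's own +x from its centre, on the side of its own MINUS z (own z points straight down when the hole is on top). Hidden under the drum at the start.
- crest (a point): Midway between the crests of the two steel lead-in tongues, one on each rail: each slopes up 6 mm over 24 mm (own y = +14 to +38 mm of the stand) and ends in a crest 29 mm above the bench, behind which the drum drops into the nest.
- far_wheels (a point): Middle of the farther of two free-turning, slightly stiff axles lying across between the rails at stand y = +40 and +80 mm, 18.5 mm above the bench, each with two black rubber wheels of 20 mm diameter. A drum in the nest turns on all four wheels with 3 to 4 N of drag at its surface and stays where it is left.
Not all that is in view belongs to the job. Leave any blue look-alike of the drum alone.

How it is judged (in metres and radians):
On the way:
1. the drum has been rolled over the tongues and lies between the wheels (distance between drum and nest below 0.012 m and linear speed of drum below 0.05 m/s), for 0.3 s.
At the end, for the whole second after the job is handed in: The drum lies still in the nest on all four wheels (centre within 5 mm of the nest along the rails and 20 mm in all, axis square to the rails within 0.08 rad) with the grub-screw hole straight up within 0.17 rad (10 degrees), touched by nothing else (y of drum in the frame of stand between 0.055 and 0.065 m and horizontal distance between drum and nest below 0.02 m and height (world z) of drum between 0.062 and 0.069 m and angle between the x axis of drum and the x axis of stand, either way round below 0.08 rad and angle between drum's own z axis and vertical above 2.97 rad and linear speed of drum below 0.01 m/s and angular speed of drum below 0.1 rad/s).
It fails at once if the drum is pressed with more than 20 N (contact force between the fingers and drum above 20 N).
It fails at once if the drum is lifted instead of rolled (height (world z) of drum above 0.085 m).
It fails at once if the drum falls off the stand (height (world z) of drum below 0.055 m).
It fails at once if the drum is shoved from low down instead of at its top (contact force between the fingers and drum above 0.5 N and height (world z) of the grasp point below 0.092 m).
It fails at once if a bystander is knocked out of place (distance of any of cap, knob, gear from where it was at the start of the episode above 0.02 m).
It also fails if it takes over 72 s, if anything falls off the work surface, if the arm or the gripper's body presses on something with over 40 N, if the wrist force passes 120 N, or if a joint passes its speed limit or range.

## Working session

There is one attempt and no reset: what is moved stays moved. The work goes in short steps, Python scripts to look and compute and a tool call to move; the robot and the scene stay as the last step left them, time stands still between calls to the robot, and variables do not carry over. Pictures are saved under pics/ and viewed, at most 10 in all, crops included, and the job is handed in when it is done.

Besides the shell and the picture viewer there is one more tool, called after "Emit:" by a JSON object that holds its "name" and its "arguments". apply_moves: Moves the arm, as the interface text tells. Its arguments: {"type":"object","properties":{"targets":{"type":"array","items":{"type":"object","properties":{"dp":{"type":"array","items":{"type":"number"}},"yaw":{"type":"number"}}}},"grip":{"type":"number"},"squeeze":{"type":"number"}},"required":["targets"]}

```bash
ls; mkdir -p pics; python3 - <<'E'
from plant import get_state,cams,r
import cv2,numpy as np
print(get_state())
for n in("top","side"):
    c=cams.capture(n); np.savez(n+"0.npz",**c); cv2.imwrite(f"pics/{n}0.png",c["image"][:,:,::-1]); print(n,c["fx"],c["fy"],c["cx"],c["cy"],c["R"].round(3).tolist(),c["t"])
a=cv2.imread("pics/top0.png");b=cv2.imread("pics/side0.png")
E
```

```text
pics
{'time_s': 0.0, 'joints': array([ 8.26259429e+01,  2.05906304e+01,  6.33621608e-01, -2.05171820e-02,
       -7.01340283e+01, -1.65074287e+01]), 'qd': array([-0.01738445, -0.05976252,  0.0376728 , -0.11834727, -0.04553319,
        0.06208533]), 'joint_torque': array([ 1.20999443e-04, -5.82718849e+01,  2.93053758e+01,  6.99712381e+00,
        7.01902361e-03, -1.49023922e-04]), 'tcp_pos': array([0.27310253, 0.61679657, 0.24762932]), 'eef_rot': array([ 1.79907234e+02, -7.37735397e-03, -2.38884674e+01]), 'contact_force': array([0.8600402 , 0.05272204, 0.02375399]), 'moment': array([ 0.01381091, -0.00365754, -0.01357851]), 'gripper_force': 0.0, 'gripper_width': 0.08775259080252837}
top 411.37998595828185 411.37998595828185 257.4844736889929 192.6254982736364 [[0.008, -1.0, 0.011], [-0.996, -0.009, -0.091], [0.091, -0.01, -0.996]] [-0.04811617  0.57043684  1.02570963]
side 377.12974738416136 377.12974738416136 261.0419816948362 193.05948354220462 [[1.0, 0.007, -0.014], [-0.009, -0.482, -0.876], [-0.013, 0.876, -0.482]] [-0.53570905  0.06831903  1.21769884]
```

View pics/top0.png

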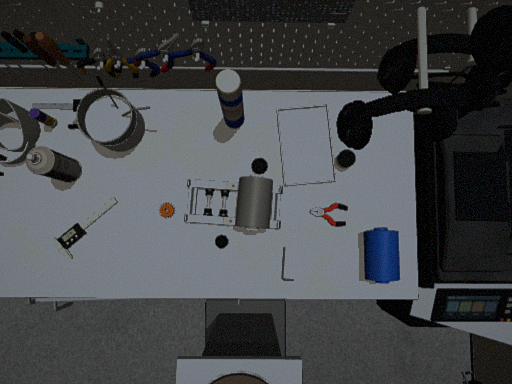

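View pics/side0.png

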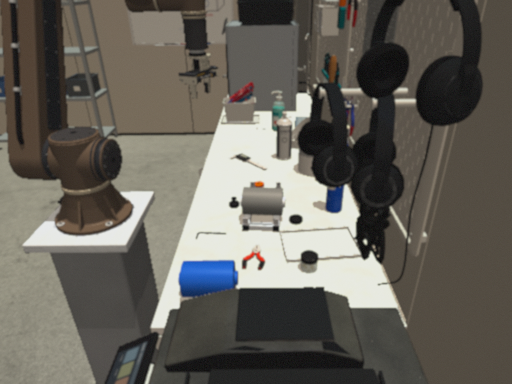

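The top view shows the drum at about (254,204) and the wheels at columns 207–230, so the roll direction is image-left, roughly world +y. The cap is at (260,165), the knob at (222,241) and the gear at (167,210). The side view agrees. Next I measure the drum and stand from range data.

```bash
cat > h.py <<'E'
import numpy as np,cv2
def world(c):
    z=c["range_z"].astype(float);v,u=np.mgrid[:z.shape[0],:z.shape[1]]
    P=np.dstack([(u-c["cx"])/c["fx"]*z,(v-c["cy"])/c["fy"]*z,z])
    W=(P-c["t"])@c["R"]; W[z==0]=np.nan; return W
def drum(c,box=((.38,.64),(-.14,.16))):
    "fit drum upper surface: centre x,y, axis yaw, top z"
    W=world(c).reshape(-1,3)
    m=(W[:,0]>box[0][0])&(W[:,0]<box[0][1])&(W[:,1]>box[1][0])&(W[:,1]<box[1][1])&(W[:,2]>.075)&(W[:,2]<.125)
    p=W[m]; (cx,cy),(a,b),ang=cv2.minAreaRect((p[:,:2]*1000).astype(np.float32))
    return p,(cx,cy),(a,b),ang
E
python3 - <<'E'
from h import *
c=dict(np.load("top0.npz"));W=world(c);img=c["image"]
p,ce,s,a=drum(c); print("drum",len(p),ce,s,a,np.percentile(p[:,2],[2,50,98,100]))
f=W.reshape(-1,3)
reg=(f[:,0]>.35)&(f[:,0]<.75)&(f[:,1]>-.2)&(f[:,1]<.3)
print("table z",np.nanmedian(f[reg][:,2]))
# rails: z 17-32mm band ; bright
m=reg&(f[:,2]>.016)&(f[:,2]<.034)
q=f[m]; print("rail",len(q),cv2.minAreaRect((q[:,:2]*1000).astype(np.float32)))
m2=((W[...,2]>.010)&(W[...,2]<.125)&(W[...,0]>.38)&(W[...,0]<.66)&(W[...,1]>-.12)&(W[...,1]<.2)).astype(np.uint8)
n,l,st,cen=cv2.connectedComponentsWithStats(m2)
for i in range(1,n):
    if st[i,4]>20:
        pp=W[l==i]; print(i,st[i],pp.min(0).round(3),pp.max(0).round(3),pp.mean(0).round(3), cv2.minAreaRect((pp[:,:2]*1000).astype(np.float32)))
z=cv2.resize(img[150:260,150:300,::-1],None,fx=5,fy=5,interpolation=cv2.INTER_CUBIC);cv2.imwrite("pics/crop0.png",np.clip(z.astype(float)*1.6,0,255).astype(np.uint8))
E
```

```text
drum 1719 (543.0836791992188, -34.11680603027344) (81.36370086669922, 135.3697967529297) 85.56321716308594 [0.07709091 0.10015297 0.10780819 0.11108168]
table z -0.00018365116714360563
rail 1769 ((611.3444213867188, 83.51715087890625), (423.429931640625, 285.0643310546875), 35.18903350830078)
1 [252 159  16  15 128] [ 0.623 -0.068  0.01 ] [ 0.66  -0.029  0.018] [ 0.642 -0.047  0.013] ((641.6033325195312, -48.23023223876953), (36.70375442504883, 39.223201751708984), 0.15364132821559906)
5 [ 184  175   99   56 3530] [ 0.475 -0.107  0.01 ] [0.61  0.143 0.111] [0.543 0.004 0.06 ] ((545.74560546875, 18.06554412841797), (245.5792236328125, 135.6161346435547), 86.67797088623047)
13 [163 207  11  10  44] [0.51  0.174 0.01 ] [0.533 0.2   0.017] [0.524 0.189 0.013] ((524.0671997070312, 188.4716796875), (26.742544174194336, 21.353090286254883), 68.75254821777344)
16 [215 235  13  13 138] [0.432 0.033 0.011] [0.462 0.064 0.035] [0.447 0.048 0.02 ] ((446.8909912109375, 48.82230758666992), (30.61768341064453, 31.04871368408203), 0.37279877066612244)
```

View pics/crop0.png

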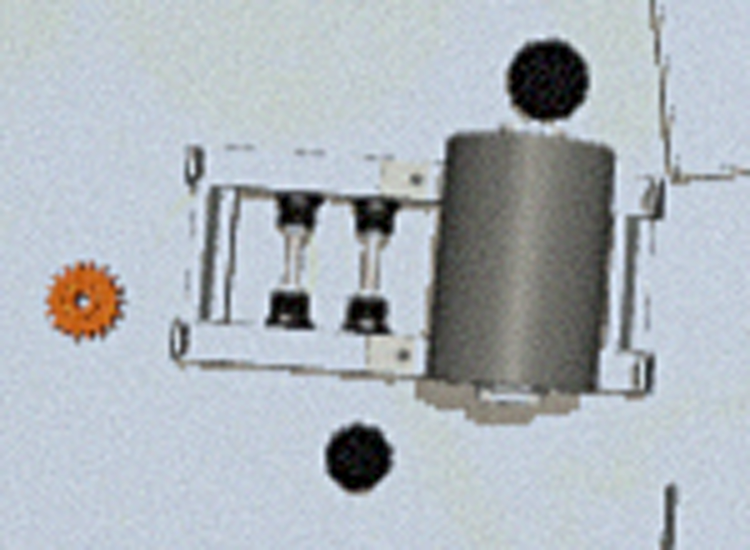

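```bash
python3 - <<'E'
from h import *
c=dict(np.load("top0.npz"));W=world(c);img=c["image"].astype(int)
C=-c["R"].T@c["t"]; print("cam",C)
def ray(u,v,h):
    d=c["R"].T@np.array([(u-c["cx"])/c["fx"],(v-c["cy"])/c["fy"],1]); return C+d*(h-C[2])/d[2]
# wheels: dark in crop
g=img.max(2); m=np.zeros(g.shape,np.uint8); m[180:222,200:232]=(g[180:222,200:232]<60)
n,l,st,cen=cv2.connectedComponentsWithStats(m)
for i in range(1,n):
    if st[i,4]>12: print("wheel",st[i],ray(*cen[i],.02).round(4))
# end stops
for lo,hi in ((-.13,-.085),(.12,.16)):
    s=(W[...,2]>.036)&(W[...,2]<.055)&(W[...,1]>lo)&(W[...,1]<hi)&(W[...,0]>.46)&(W[...,0]<.63)
    p=W[s]; k=p[:,0]>p[:,0].mean()
    print("stop",len(p),p.mean(0).round(4),p[k].mean(0).round(4),p[~k].mean(0).round(4))
p,ce,s,a=drum(c)
# drum axis via cylinder LSQ
from scipy.optimize import least_squares
def res(q):
    th=q[2]; n=np.array([-np.sin(th),np.cos(th)]); d=(p[:,:2]-q[:2])@n
    return np.hypot(d,p[:,2]-q[3])-.042
o=least_squares(res,[.543,-.034,np.radians(-4),.065],loss="soft_l1",f_scale=.002)
print("drum fit",o.x, np.degrees(o.x[2]),np.sqrt(np.mean(o.fun**2)))
# rail yaw
q=W[(W[...,2]>.019)&(W[...,2]<.027)&(W[...,1]>.02)&(W[...,1]<.12)&(W[...,0]>.47)&(W[...,0]<.62)]
f=q[q[:,0]>.55];e=q[q[:,0]<.55]
for t in (f,e): print("rail",len(t),np.polyfit(t[:,1],t[:,0],1),t[:,0].mean(),t[:,1].mean(),np.median(t[:,2]))
E
```

```text
cam [ 0.47480438 -0.03298748  1.07390234]
wheel [205 188  10   8  51] [0.5733 0.0803 0.02  ]
wheel [220 189  10   8  54] [0.571  0.0411 0.02  ]
wheel [203 208  10   8  55] [0.5212 0.0838 0.02  ]
wheel [219 209   9   8  49] [0.5186 0.0448 0.02  ]
stop 20 [ 0.5407 -0.0976  0.0435] [ 0.5812 -0.1001  0.0437] [ 0.4912 -0.0946  0.0431]
stop 24 [0.5516 0.1336 0.042 ] [0.5967 0.1308 0.0415] [0.5066 0.1364 0.0426]
drum fit [ 1.8168184  -0.12774048 -0.07338438  0.06351034] -4.204615272056044 0.004439673852799443
rail 382 [0.10369309 0.57771539] 0.5849524564722985 0.06979312759573708 0.022340181167540055
rail 389 [0.02830811 0.5074699 ] 0.509402189437089 0.06825921121160974 0.022268228731529508
```

Emit:
{"name": "apply_moves", "arguments": {"targets": [{"dp":[0.012,-0.03,0],"yaw":0},{"dp":[0.024,-0.06,0],"yaw":0},{"dp":[0.036,-0.09,0],"yaw":0},{"dp":[0.05,-0.125,0],"yaw":0},{"dp":[0.064,-0.16,0],"yaw":0},{"dp":[0.078,-0.195,0],"yaw":0},{"dp":[0.092,-0.23,0],"yaw":0},{"dp":[0.106,-0.265,0],"yaw":0},{"dp":[0.12,-0.3,0],"yaw":0},{"dp":[0.134,-0.335,0],"yaw":0},{"dp":[0.148,-0.37,0],"yaw":0},{"dp":[0.162,-0.405,0],"yaw":0},{"dp":[0.176,-0.44,0],"yaw":0},{"dp":[0.19,-0.475,0],"yaw":0},{"dp":[0.204,-0.51,0],"yaw":0},{"dp":[0.218,-0.545,0],"yaw":0},{"dp":[0.232,-0.58,0],"yaw":0},{"dp":[0.246,-0.615,0],"yaw":0},{"dp":[0.258,-0.645,0],"yaw":0},{"dp":[0.266,-0.665,0],"yaw":0}], "grip": 1, "squeeze": 10}}

```text
time_s: 1.77
tcp_pos: [0.5396, -0.0505, 0.2481]
eef_rot: [180.0, 0.0, -24.0]
contact_force: [0.4, 0.1, -0.3]
gripper_width: 0.0006
gripper_force: 0.0
```

```bash
python3 - <<'E'
from plant import cams
from h import *
c=cams.capture("side");cv2.imwrite("pics/s1.png",cv2.resize(c["image"][100:240,190:330,::-1],None,fx=4,fy=4,interpolation=cv2.INTER_CUBIC))
W=world(c); s=(W[...,2]>.215)&(W[...,2]<.27)&(abs(W[...,0]-.54)<.08)&(abs(W[...,1]+.05)<.1)
for z in np.arange(.216,.27,.006):
    p=W[s&(abs(W[...,2]-z)<.003)]
    if len(p): print(round(z,3),len(p),p[:,:2].min(0).round(4),p[:,:2].max(0).round(4))
E
```

```text
0.228 17 [ 0.5255 -0.0677] [ 0.5561 -0.043 ]
0.234 24 [ 0.5256 -0.0704] [ 0.5562 -0.0431]
0.24 27 [ 0.5257 -0.0719] [ 0.5563 -0.0418]
0.246 23 [ 0.5259 -0.0716] [ 0.5563 -0.0431]
0.252 23 [ 0.5233 -0.0735] [ 0.5563 -0.0399]
0.258 25 [ 0.5233 -0.0741] [ 0.5564 -0.0425]
0.264 11 [ 0.5426 -0.0721] [ 0.5564 -0.0417]
0.27 7 [ 0.5427 -0.0745] [ 0.5537 -0.0437]
```

View pics/s1.png

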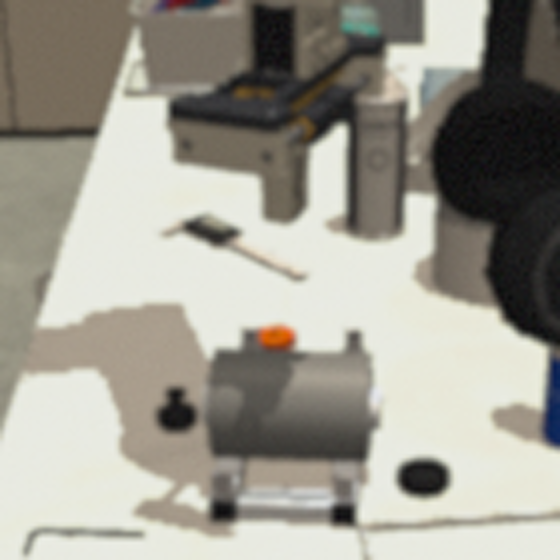

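The side crop shows the closed fingers as a flat block at about (285,190). From range it is roughly 19 mm by 38 mm, and the drum sits at (290,400). I'll line the block's long side up with the rails and use it as a flat plate on the drum's top.

Emit:
{"name": "apply_moves", "arguments": {"targets": [{"dp":[0.001,0.001,-0.03],"yaw":7},{"dp":[0.001,0.001,-0.06],"yaw":14},{"dp":[0.001,0.001,-0.085],"yaw":20.2},{"dp":[0.001,0.001,-0.105],"yaw":20.2},{"dp":[0.001,0.001,-0.115],"yaw":20.2},{"dp":[0.001,0.001,-0.115],"yaw":20.2},{"dp":[0.001,0.001,-0.115],"yaw":20.2},{"dp":[0.001,0.001,-0.115],"yaw":20.2}]}}

```text
time_s: 2.48
tcp_pos: [0.5412, -0.0466, 0.1349]
eef_rot: [-180.0, -0.1, -3.7]
contact_force: [0.2, 0.4, 0.6]
gripper_width: 0.0007
gripper_force: 0.0
```

Emit:
{"name": "apply_moves", "arguments": {"targets": [{"dp":[0,0,-0.001],"yaw":0},{"dp":[0,0,-0.002],"yaw":0},{"dp":[0,0,-0.002],"yaw":0},{"dp":[0,0,-0.002],"yaw":0}]}}

```text
time_s: 2.82
tcp_pos: [0.5404, -0.0468, 0.132]
eef_rot: [-180.0, -0.0, -3.7]
contact_force: [-0.2, -0.3, -0.2]
gripper_width: 0.0006
gripper_force: 0.0
```

Emit:
{"name": "apply_moves", "arguments": {"targets": [{"dp":[0,-0.003,-0.0005],"yaw":0},{"dp":[0,-0.003,-0.001],"yaw":0},{"dp":[0,-0.003,-0.001],"yaw":0},{"dp":[0,-0.003,-0.001],"yaw":0}]}}

```text
time_s: 3.15
tcp_pos: [0.5402, -0.0499, 0.1305]
eef_rot: [180.0, 0.0, -3.7]
contact_force: [0.2, -0.1, 1.2]
gripper_width: 0.0002
gripper_force: 0.0
```

Emit:
{"name": "apply_moves", "arguments": {"targets": [{"dp":[0,0,-0.0005],"yaw":0},{"dp":[0,0,-0.0005],"yaw":0},{"dp":[0,0,-0.0005],"yaw":0}]}}

```text
time_s: 3.4
tcp_pos: [0.5402, -0.0498, 0.13]
eef_rot: [180.0, 0.0, -3.7]
contact_force: [-0.8, -0.3, 0.7]
gripper_width: 0.0003
gripper_force: 0.0
```

Emit:
{"name": "apply_moves", "arguments": {"targets": [{"dp":[0,0,-0.0005],"yaw":0},{"dp":[0,0,-0.0005],"yaw":0},{"dp":[0,0,-0.0005],"yaw":0}]}}

```text
time_s: 3.65
tcp_pos: [0.5402, -0.0498, 0.1295]
eef_rot: [180.0, 0.0, -3.7]
contact_force: [-0.5, 0.1, 0.1]
gripper_width: 0.0006
gripper_force: 0.0
```

Emit:
{"name": "apply_moves", "arguments": {"targets": [{"dp":[0,0,-0.0005],"yaw":0},{"dp":[0,0,-0.0005],"yaw":0},{"dp":[0,0,-0.0005],"yaw":0}]}}

```text
time_s: 3.9
tcp_pos: [0.5402, -0.0498, 0.129]
eef_rot: [180.0, 0.0, -3.7]
contact_force: [0.4, 0.3, -0.7]
gripper_width: 0.0003
gripper_force: 0.0
```

Emit:
{"name": "apply_moves", "arguments": {"targets": [{"dp":[0,0,-0.0004],"yaw":0},{"dp":[0,0,-0.0004],"yaw":0},{"dp":[0,0,-0.0004],"yaw":0}]}}

```text
time_s: 4.15
tcp_pos: [0.5403, -0.0499, 0.1288]
eef_rot: [180.0, -0.0, -3.7]
contact_force: [-0.0, 0.1, 0.9]
gripper_width: 0.0006
gripper_force: 0.5
```

Emit:
{"name": "apply_moves", "arguments": {"targets": [{"dp":[0,0,-0.0004],"yaw":0},{"dp":[0,0,-0.0004],"yaw":0},{"dp":[0,0,-0.0004],"yaw":0}]}}

```text
time_s: 4.4
tcp_pos: [0.5404, -0.0498, 0.1284]
eef_rot: [180.0, -0.0, -3.7]
contact_force: [-1.0, 0.1, 3.2]
gripper_width: 0.0007
gripper_force: 1.3
```

Emit:
{"name": "apply_moves", "arguments": {"targets": [{"dp":[0,0,-0.0002],"yaw":0},{"dp":[0,0,-0.0002],"yaw":0},{"dp":[0,0,-0.0002],"yaw":0}]}}

```text
time_s: 4.65
tcp_pos: [0.5404, -0.0498, 0.1283]
eef_rot: [180.0, -0.0, -3.7]
contact_force: [-1.1, 0.8, 4.6]
gripper_width: 0.0005
gripper_force: 1.9
```

Contact found: 4.6 N at about 7 N/mm, so the push is soft. First stroke.

Emit:
{"name": "apply_moves", "arguments": {"targets": [{"dp":[0,0,-0.0003],"yaw":0},{"dp":[0.0001,0.001,-0.0003],"yaw":0},{"dp":[0.0002,0.003,-0.0003],"yaw":0},{"dp":[0.0004,0.006,-0.0003],"yaw":0},{"dp":[0.0007,0.01,-0.0003],"yaw":0},{"dp":[0.001,0.015,-0.0003],"yaw":0},{"dp":[0.0013,0.02,-0.0003],"yaw":0},{"dp":[0.0016,0.024,-0.0003],"yaw":0},{"dp":[0.0018,0.027,-0.0003],"yaw":0},{"dp":[0.0019,0.029,-0.0003],"yaw":0},{"dp":[0.002,0.03,-0.0003],"yaw":0},{"dp":[0.002,0.03,-0.0003],"yaw":0}]}}

```text
time_s: 5.65
tcp_pos: [0.5429, -0.0196, 0.1291]
eef_rot: [-180.0, -0.1, -3.6]
contact_force: [-3.9, 1.3, 13.0]
gripper_width: 0.0005
gripper_force: 6.8
```

```bash
cat >> h.py <<'E'
U=np.array([.066,.998]);A=np.array([.998,-.066]);N=np.array([.547,.0625])
def where(c,tip=None):
    "drum own y, axis yaw, using the cover points only, away from the finger"
    from scipy.optimize import least_squares
    W=world(c).reshape(-1,3); d=W[:,:2]-N; a=d@A; y=d@U*1000+60
    m=(abs(a)>.022)&(abs(a)<.057)&(W[:,2]>.08)&(W[:,2]<.118)&(y>-90)&(y<120)
    p=np.c_[a[m]*1000,y[m],W[m,2]*1000]
    f=lambda q:np.hypot(p[:,1]-q[0]-q[1]*p[:,0],p[:,2]-q[2])-42
    y0=np.median(p[p[:,2]>np.percentile(p[:,2],70),1])
    o=least_squares(f,[y0,0,65],loss="soft_l1",f_scale=1.)
    return dict(own_y=round(o.x[0],1),skew_deg=round(np.degrees(-o.x[1]),2),zc=round(o.x[2],1),n=len(p),rms=round(float(np.sqrt(np.mean(o.fun**2))),2))
E
python3 - <<'E'
from plant import cams,get_state
from h import *
print(where(dict(np.load("top0.npz"))))
s=get_state();t=s["tcp_pos"];print(t,s["contact_force"],"finger own y",((t[:2]-N)@U)*1000+60,"axial",((t[:2]-N)@A)*1000)
print(where(cams.capture("side")), where(cams.capture("top")))
E
```

```text
{'own_y': np.float64(-36.7), 'skew_deg': np.float64(0.46), 'zc': np.float64(63.6), 'n': 934, 'rms': 1.5}
[ 0.54287308 -0.01955367  0.12908975] [-3.92110879  1.34326839 13.03621508] finger own y -22.161935198238197 axial 1.2968718926328862
{'own_y': np.float64(-23.0), 'skew_deg': np.float64(0.81), 'zc': np.float64(62.7), 'n': 344, 'rms': 1.7} {'own_y': np.float64(-21.2), 'skew_deg': np.float64(0.37), 'zc': np.float64(63.8), 'n': 239, 'rms': 1.53}
```

No slip: the drum rolled 15 mm for 30 mm of finger travel. The force rises as contact reaches mid-plate, so the plate is crowned. I'll raise the finger by 0.8 mm and continue with a height profile.

Emit:
{"name": "apply_moves", "arguments": {"targets": [{"dp":[0,0,0.0008],"yaw":0},{"dp":[0.0001,0.002,0.0008],"yaw":0},{"dp":[0.0003,0.005,0.0008],"yaw":0},{"dp":[0.0006,0.009,0.0008],"yaw":0},{"dp":[0.0009,0.014,0.0007],"yaw":0},{"dp":[0.0012,0.019,0.0006],"yaw":0},{"dp":[0.0015,0.023,0.0004],"yaw":0},{"dp":[0.0017,0.026,0.0002],"yaw":0},{"dp":[0.0018,0.028,0],"yaw":0},{"dp":[0.0019,0.029,0],"yaw":0},{"dp":[0.0019,0.029,0],"yaw":0},{"dp":[0.0019,0.029,0],"yaw":0}]}}

```text
time_s: 6.75
tcp_pos: [0.5449, 0.0096, 0.1281]
eef_rot: [-180.0, -0.1, -3.7]
contact_force: [1.7, 1.1, 4.8]
gripper_width: 0.0003
gripper_force: 2.7
```

```bash
cat > look.py <<'E'
from plant import cams,get_state
from h import *
s=get_state();t=s["tcp_pos"];print(s["time_s"],t.round(4),s["contact_force"].round(1),"finger own y",round(((t[:2]-N)@U)*1000+60,1),"axial",round(((t[:2]-N)@A)*1000,1))
print(where(cams.capture("side")), where(cams.capture("top")))
E
python3 look.py
```

```text
6.75 [0.5449 0.0096 0.1281] [1.7 1.1 4.8] finger own y 7.1 axial 1.3
{'own_y': np.float64(-8.2), 'skew_deg': np.float64(0.6), 'zc': np.float64(62.7), 'n': 342, 'rms': 1.88} {'own_y': np.float64(-7.0), 'skew_deg': np.float64(0.86), 'zc': np.float64(63.4), 'n': 311, 'rms': 1.34}
```

Emit:
{"name": "apply_moves", "arguments": {"targets": [{"dp":[0,0,0.003],"yaw":0},{"dp":[0,0,0.008],"yaw":0},{"dp":[-0.0006,-0.01,0.008],"yaw":0},{"dp":[-0.0013,-0.02,0.008],"yaw":0},{"dp":[-0.0013,-0.02,0.005],"yaw":0},{"dp":[-0.0013,-0.02,0.003],"yaw":0},{"dp":[-0.0013,-0.02,0.0018],"yaw":0},{"dp":[-0.0013,-0.02,0.0009],"yaw":0},{"dp":[-0.0013,-0.02,0.0009],"yaw":0},{"dp":[-0.0013,-0.02,0.0009],"yaw":0}]}}

```text
time_s: 7.68
tcp_pos: [0.5426, -0.0109, 0.129]
eef_rot: [180.0, 0.0, -3.7]
contact_force: [-1.7, 0.5, 6.8]
gripper_width: 0.0005
gripper_force: 3.3
```

```bash
python3 look.py
```

```text
7.6833 [ 0.5426 -0.0109  0.129 ] [-1.7  0.5  6.8] finger own y -13.6 axial 0.4
{'own_y': np.float64(-8.2), 'skew_deg': np.float64(0.52), 'zc': np.float64(62.7), 'n': 342, 'rms': 1.69} {'own_y': np.float64(-7.1), 'skew_deg': np.float64(0.99), 'zc': np.float64(63.5), 'n': 231, 'rms': 1.38}
```

Emit:
{"name": "apply_moves", "arguments": {"targets": [{"dp":[0.0001,0.002,0],"yaw":0},{"dp":[0.0004,0.006,0],"yaw":0},{"dp":[0.0007,0.011,0],"yaw":0},{"dp":[0.001,0.016,0],"yaw":0},{"dp":[0.0012,0.019,0],"yaw":0},{"dp":[0.0013,0.02,0],"yaw":0},{"dp":[0.0013,0.02,0],"yaw":0},{"dp":[0.0013,0.02,0],"yaw":0},{"dp":[0.0013,0.02,0.003],"yaw":0},{"dp":[0.0013,0.02,0.008],"yaw":0},{"dp":[0.0007,0.01,0.008],"yaw":0},{"dp":[0,-0.001,0.008],"yaw":0},{"dp":[0,-0.002,0.005],"yaw":0},{"dp":[0,-0.002,0.002],"yaw":0},{"dp":[0,-0.002,0],"yaw":0},{"dp":[0,-0.002,-0.0008],"yaw":0},{"dp":[0,-0.002,-0.0012],"yaw":0},{"dp":[0,-0.002,-0.0012],"yaw":0},{"dp":[0,-0.002,-0.0012],"yaw":0}]}}

```text
time_s: 9.37
tcp_pos: [0.5428, -0.013, 0.128]
eef_rot: [180.0, 0.0, -3.7]
contact_force: [-3.9, -1.5, 8.6]
gripper_width: 0.0005
gripper_force: 4.3
```

```bash
python3 look.py
```

```text
9.3667 [ 0.5428 -0.013   0.128 ] [-3.9 -1.5  8.6] finger own y -15.6 axial 0.8
{'own_y': np.float64(2.3), 'skew_deg': np.float64(0.74), 'zc': np.float64(62.7), 'n': 341, 'rms': 1.87} {'own_y': np.float64(0.6), 'skew_deg': np.float64(4.07), 'zc': np.float64(63.3), 'n': 192, 'rms': 1.57}
```

Emit:
{"name": "apply_moves", "arguments": {"targets": [{"dp":[0.0001,0.002,0.0001],"yaw":0},{"dp":[0.0004,0.006,0.0003],"yaw":0},{"dp":[0.0007,0.01,0.0005],"yaw":0},{"dp":[0.0011,0.016,0.0013],"yaw":0},{"dp":[0.0015,0.022,0.0023],"yaw":0},{"dp":[0.0019,0.028,0.0032],"yaw":0},{"dp":[0.0022,0.032,0.0037],"yaw":0},{"dp":[0.0023,0.034,0.004],"yaw":0},{"dp":[0.0023,0.034,0.004],"yaw":0},{"dp":[0.0023,0.034,0.004],"yaw":0}]}}

```text
time_s: 10.3
tcp_pos: [0.5457, 0.0216, 0.1321]
eef_rot: [180.0, -0.1, -3.6]
contact_force: [-1.2, -0.3, 7.5]
gripper_width: 0.0005
gripper_force: 3.5
```

```bash
python3 look.py
```

```text
10.3 [0.5457 0.0216 0.1321] [-1.2 -0.3  7.5] finger own y 19.0 axial 1.4
{'own_y': np.float64(18.9), 'skew_deg': np.float64(0.32), 'zc': np.float64(65.5), 'n': 348, 'rms': 1.91} {'own_y': np.float64(21.7), 'skew_deg': np.float64(-0.56), 'zc': np.float64(66.8), 'n': 291, 'rms': 1.74}
```

Emit:
{"name": "apply_moves", "arguments": {"targets": [{"dp":[0.0002,0.003,0.0003],"yaw":0},{"dp":[0.0005,0.007,0.0008],"yaw":0},{"dp":[0.0009,0.013,0.0015],"yaw":0},{"dp":[0.0013,0.019,0.002],"yaw":0},{"dp":[0.0017,0.025,0.0023],"yaw":0},{"dp":[0.0021,0.031,0.0022],"yaw":0},{"dp":[0.0025,0.037,0.0019],"yaw":0},{"dp":[0.0029,0.043,0.0013],"yaw":0},{"dp":[0.0033,0.049,0.0006],"yaw":0},{"dp":[0.0036,0.054,0.0002],"yaw":0},{"dp":[0.0038,0.058,0.003],"yaw":0},{"dp":[0.0038,0.058,0.012],"yaw":0},{"dp":[0.0038,0.058,0.02],"yaw":0},{"dp":[0.0038,0.058,0.02],"yaw":0}]}}

```text
time_s: 11.57
tcp_pos: [0.5499, 0.0794, 0.1535]
eef_rot: [-179.9, -0.1, -3.7]
contact_force: [0.8, 0.7, 0.2]
gripper_width: 0.0004
gripper_force: 0.0
```

```bash
python3 look.py
```

```text
11.5667 [0.5499 0.0794 0.1535] [0.8 0.7 0.2] finger own y 77.0 axial 1.7
{'own_y': np.float64(56.5), 'skew_deg': np.float64(0.94), 'zc': np.float64(65.1), 'n': 319, 'rms': 2.04} {'own_y': np.float64(60.3), 'skew_deg': np.float64(0.41), 'zc': np.float64(65.1), 'n': 505, 'rms': 1.78}
```

The drum is in the nest (own y about 60). I'll back away and look for the hole.

Emit:
{"name": "apply_moves", "arguments": {"targets": [{"dp":[0.002,0.03,0.02],"yaw":0},{"dp":[0.004,0.06,0.02],"yaw":0},{"dp":[0.006,0.09,0.02],"yaw":0},{"dp":[0.008,0.12,0.02],"yaw":0},{"dp":[0.01,0.14,0.02],"yaw":0}]}}

```text
time_s: 12.08
tcp_pos: [0.5589, 0.2211, 0.1714]
eef_rot: [-180.0, -0.0, -3.7]
contact_force: [0.5, 0.4, 0.4]
gripper_width: 0.0005
gripper_force: 0.0
```

```bash
python3 - <<'E'
from plant import cams
from h import *
c=cams.capture("top");np.savez("top2.npz",**c);print(where(c),where(cams.capture("side")))
cv2.imwrite("pics/t2.png",np.clip(cv2.resize(c["image"][160:250,170:290,::-1],None,fx=6,fy=6,interpolation=cv2.INTER_CUBIC).astype(float)*1.6,0,255).astype(np.uint8))
E
```

```text
{'own_y': np.float64(60.5), 'skew_deg': np.float64(0.35), 'zc': np.float64(65.1), 'n': 948, 'rms': 1.76} {'own_y': np.float64(59.1), 'skew_deg': np.float64(-0.23), 'zc': np.float64(63.9), 'n': 302, 'rms': 1.89}
```

View pics/t2.png

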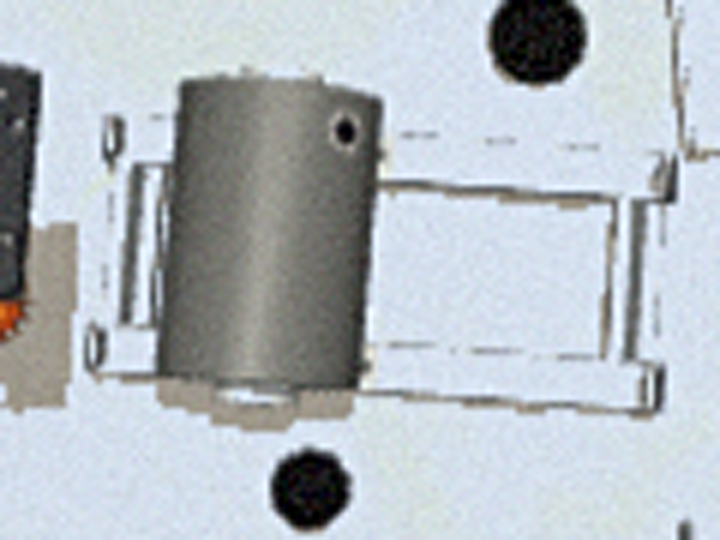

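The hole shows at crop pixel (345,130), on the rear (−y) side at the far-x end, about 40° short of the top. I'll compute its angle by casting a ray onto the drum cylinder.

```bash
cat > hole.py <<'E'
from h import *
from scipy.optimize import brentq
def hole(c,own=60.,zc=.0665):
    g=c["image"].max(2).astype(np.uint8); W=world(c)
    d=W[...,:2]-N; a=d@A; y=d@U*1000+60
    reg=(abs(a-.042)<.016)&(abs(y-own)<40)&(W[...,2]>.07)
    med=np.median(g[reg]); m=(reg&(g<.6*med)).astype(np.uint8)
    n,l,st,cen=cv2.connectedComponentsWithStats(m)
    C=-c["R"].T@c["t"]; out=[]
    for i in range(1,n):
        if st[i,4]<4: continue
        u,v=cen[i]; dr=c["R"].T@np.array([(u-c["cx"])/c["fx"],(v-c["cy"])/c["fy"],1])
        o2=np.array([(C[:2]-N)@U+.06-own/1000,C[2]-zc]); d2=np.array([dr[:2]@U,dr[2]])
        A_,B_,C_=d2@d2,2*o2@d2,o2@o2-.042**2; disc=B_*B_-4*A_*C_
        if disc<0: continue
        t=(-B_-disc**.5)/2/A_; p=o2+t*d2; ax=(C[:2]+dr[:2]*t-N)@A
        out.append((st[i].tolist(),cen[i].round(1).tolist(),"deg from top (+ = -y side)",round(np.degrees(np.arctan2(-p[0],p[1])),1),"axial mm",round(ax*1000,1)))
    return out
if __name__=="__main__":
    import sys
    if len(sys.argv)>1: c=dict(np.load(sys.argv[1]))
    else:
        from plant import cams; c=cams.capture("top"); c2=cams.capture("side"); print(where(c),"side",hole(c2))
    print(hole(c))
E
python3 hole.py top2.npz
```

```text
[([199, 178, 2, 11, 12], [199.8, 183.2], 'deg from top (+ = -y side)', np.float64(-60.6), 'axial mm', np.float64(37.4)), ([231, 178, 2, 4, 5], [231.8, 179.8], 'deg from top (+ = -y side)', np.float64(69.6), 'axial mm', np.float64(52.2)), ([226, 180, 3, 4, 9], [227.1, 181.7], 'deg from top (+ = -y side)', np.float64(44.6), 'axial mm', np.float64(45.1)), ([230, 183, 2, 8, 8], [230.9, 186.5], 'deg from top (+ = -y side)', np.float64(66.6), 'axial mm', np.float64(35.6))]
```

Measured 44.6°, against 48° expected from the rolling distance. That needs about 33 mm of stroking in +y, so I'll do two strokes. First I go back over the drum and touch down.

Emit:
{"name": "apply_moves", "arguments": {"targets": [{"dp":[-0.002,-0.03,0],"yaw":0},{"dp":[-0.005,-0.065,0],"yaw":0},{"dp":[-0.008,-0.1,-0.005],"yaw":0},{"dp":[-0.01,-0.135,-0.015],"yaw":0},{"dp":[-0.0115,-0.16,-0.025],"yaw":0},{"dp":[-0.0125,-0.1675,-0.032],"yaw":0},{"dp":[-0.0125,-0.1675,-0.036],"yaw":0},{"dp":[-0.0125,-0.1675,-0.038],"yaw":0},{"dp":[-0.0125,-0.1675,-0.0395],"yaw":0},{"dp":[-0.0125,-0.1675,-0.0405],"yaw":0},{"dp":[-0.0125,-0.1675,-0.041],"yaw":0},{"dp":[-0.0125,-0.1675,-0.041],"yaw":0}]}}

```text
time_s: 13.18
tcp_pos: [0.5468, 0.0525, 0.1307]
eef_rot: [-180.0, -0.0, -3.6]
contact_force: [-0.3, 0.4, 0.9]
gripper_width: 0.0006
gripper_force: 0.3
```

```bash
python3 look.py
```

```text
13.1833 [0.5468 0.0525 0.1307] [-0.3  0.4  0.9] finger own y 50.0 axial 0.4
{'own_y': np.float64(58.8), 'skew_deg': np.float64(0.14), 'zc': np.float64(64.1), 'n': 302, 'rms': 2.0} {'own_y': np.float64(59.4), 'skew_deg': np.float64(1.39), 'zc': np.float64(65.0), 'n': 270, 'rms': 2.3}
```

Emit:
{"name": "apply_moves", "arguments": {"targets": [{"dp":[0,0,-0.0006],"yaw":0},{"dp":[0,0,-0.0012],"yaw":0},{"dp":[0,0,-0.0012],"yaw":0},{"dp":[0.0001,0.002,-0.0012],"yaw":0},{"dp":[0.0003,0.005,-0.001],"yaw":0},{"dp":[0.0005,0.008,-0.0009],"yaw":0},{"dp":[0.0007,0.011,-0.0009],"yaw":0},{"dp":[0.0009,0.014,-0.0009],"yaw":0},{"dp":[0.0011,0.016,-0.001],"yaw":0},{"dp":[0.0011,0.017,-0.0011],"yaw":0},{"dp":[0.0011,0.017,-0.0011],"yaw":0}]}}

```text
time_s: 14.2
tcp_pos: [0.5482, 0.0687, 0.1305]
eef_rot: [180.0, -0.1, -3.6]
contact_force: [-0.5, -1.9, 7.3]
gripper_width: 0.0002
gripper_force: 3.7
```

```bash
python3 look.py; python3 hole.py
```

```text
14.2 [0.5482 0.0687 0.1305] [-0.5 -1.9  7.3] finger own y 66.2 axial 0.8
{'own_y': np.float64(59.6), 'skew_deg': np.float64(-0.15), 'zc': np.float64(64.1), 'n': 302, 'rms': 1.94} {'own_y': np.float64(60.8), 'skew_deg': np.float64(0.24), 'zc': np.float64(65.0), 'n': 393, 'rms': 2.2}
{'own_y': np.float64(60.7), 'skew_deg': np.float64(0.04), 'zc': np.float64(65.2), 'n': 396, 'rms': 2.19} side []
[]
```

Emit:
{"name": "apply_moves", "arguments": {"targets": [{"dp":[0,0,0.003],"yaw":0},{"dp":[0,0,0.007],"yaw":0},{"dp":[-0.0006,-0.009,0.007],"yaw":0},{"dp":[-0.0011,-0.017,0.006],"yaw":0},{"dp":[-0.0011,-0.017,0.003],"yaw":0},{"dp":[-0.0011,-0.017,0.001],"yaw":0},{"dp":[-0.0011,-0.017,0],"yaw":0},{"dp":[-0.0011,-0.017,0],"yaw":0},{"dp":[-0.0009,-0.015,0],"yaw":0},{"dp":[-0.0007,-0.012,0.0001],"yaw":0},{"dp":[-0.0005,-0.009,0.0002],"yaw":0},{"dp":[-0.0003,-0.006,0.0002],"yaw":0},{"dp":[-0.0002,-0.003,0.0001],"yaw":0},{"dp":[0,0,0],"yaw":0},{"dp":[0,0,0],"yaw":0}]}}

```text
time_s: 15.65
tcp_pos: [0.5481, 0.0687, 0.1304]
eef_rot: [180.0, -0.1, -3.6]
contact_force: [-2.5, -1.4, 10.4]
gripper_width: 0.0004
gripper_force: 5.5
```

Emit:
{"name": "apply_moves", "arguments": {"targets": [{"dp":[0,0,0.003],"yaw":0},{"dp":[0,0,0.012],"yaw":0},{"dp":[0,0.01,0.03],"yaw":0},{"dp":[0.002,0.04,0.04],"yaw":0},{"dp":[0.005,0.08,0.04],"yaw":0},{"dp":[0.008,0.12,0.04],"yaw":0},{"dp":[0.01,0.15,0.04],"yaw":0},{"dp":[0.01,0.15,0.04],"yaw":0}]}}

```text
time_s: 16.32
tcp_pos: [0.5583, 0.2236, 0.1696]
eef_rot: [-179.9, -0.1, -3.5]
contact_force: [0.5, -0.8, -0.9]
gripper_width: 0.0005
gripper_force: 0.0
```

```bash
python3 - <<'E'
from plant import cams
from hole import *
c=cams.capture("top");print(where(c));[print(h) for h in hole(c)]
d=cams.capture("side");print(where(d));[print("side",h) for h in hole(d)]
a=cv2.resize(c["image"][160:240,180:270,::-1],(540,480),interpolation=cv2.INTER_CUBIC);cv2.imwrite("pics/t3.png",np.clip(a*1.6,0,255).astype(np.uint8))
E
```

```text
{'own_y': np.float64(60.6), 'skew_deg': np.float64(-0.33), 'zc': np.float64(65.2), 'n': 948, 'rms': 1.76}
([200, 177, 2, 4, 5], [200.2, 178.4], 'deg from top (+ = -y side)', np.float64(-60.4), 'axial mm', np.float64(49.2))
([213, 179, 3, 3, 7], [214.0, 179.7], 'deg from top (+ = -y side)', np.float64(-1.2), 'axial mm', np.float64(46.0))
([231, 178, 2, 8, 8], [231.4, 181.5], 'deg from top (+ = -y side)', np.float64(67.4), 'axial mm', np.float64(47.8))
([199, 182, 2, 4, 4], [199.8, 183.5], 'deg from top (+ = -y side)', np.float64(-60.5), 'axial mm', np.float64(36.8))
{'own_y': np.float64(59.4), 'skew_deg': np.float64(-0.79), 'zc': np.float64(64.1), 'n': 298, 'rms': 2.02}
```

View pics/t3.png

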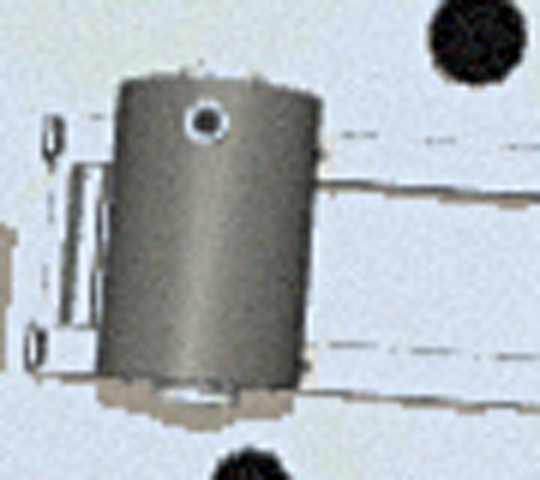

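The hole is at crop pixel (207,121). The drum edges at that row (118 and 322), corrected for the view angle, put the top line at about 210. That leaves the hole within about 2° of straight up, and nothing is touching the drum.

```bash
python3 -c "
from plant import r
print(r.close_job())"
```

```text
the job is handed in; nothing more can be done
None
```

The drum was rolled over the tongues into the nest and stroked round until its grub-screw hole faced up, within about 2° by the last camera image; the highest force read was about 13 N, and the job is handed in, though no verdict came back.

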